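# Basket onto the warming plate, warmer on

## Robot

A 6-joint arm with a two-finger parallel gripper is mounted at the origin on the work surface. World frame = base frame: x ahead of the robot, y to its left, z up, the work surface at z = 0. Lengths are in m, angles in rad, forces in N, time in s.
With the tool pointing down it reaches from about 0.375 to 0.9 m from the base axis. Payload 3.1 kg.
Tool frame: the origin (TCP) lies midway between the tips of the shut fingers; the grasp point (between the pads) lies 19 mm behind it; z points along the fingers, x is the direction in which the jaws open and shut, and the axes are right-handed (so a half turn about z gives the same grasp; the last joint's range is limited). The gripper opens to 87 mm and grips with 3 to 60 N. Pads are 19 mm wide; open, the fingers measure 117 mm over their backs; the gripper's body (75 mm by 190 mm) begins 51 mm behind the grasp point.
Start: joints at [0.956, 0.527, 1.433, -0, 1.181, -0.178], TCP at [0.264, 0.566, 0.223] pointing down, gripper open.
Joint ranges: [-3.08, 3.08], [-0.75, 2.2], [0.22, 2.44], [-1.43, 4.57], [0, 2.65], [-2.85, 2.85]. Speed limits (rad/s): [2.79, 2.79, 3.14, 3.14, 3.14, 3.14].

## Interface

Orientations are given as a unit quaternion [x, y, z, w].
In Python, from rig import * gives the robot as it stands.
- The arm moves only by the tool drive_tool, never from a script. Its argument "plan" is a list of rows, each an object with "offset": the shift along the tool's x, y, z in cm, a list of three; "delta_rot": the turn, a rotation vector about the tool's x, y, z in degrees, a list of three; "jaw": the finger opening in cm, from 0 to 8.7. In form: [{"offset": [dx, dy, dz], "delta_rot": [wx, wy, wz], "jaw": jaw}, ...]. A call has exactly 8 rows; each row is the pose to reach, as a shift and turn from the pose commanded when the call began, along the tool's axes at that moment; what a row does not reach only later rows make up. A row lasts 1/12 s, in which the tool goes at most 41.7 mm and 7.16 degrees, less where a joint would pass 70% of its speed; a pose out of reach is approached as far as the arm can. A call with a gripper value outside its range is refused whole. The fingers move at their own pace and stop on an object; "squeeze" is the grip in N (left out, the last holds). Time passes only in rows, so rows that repeat a pose let the fingers close, or fill a call up. It gives the time, the measured TCP pose, the force and the opening at its end, in the units of the state.
- get_obs(): the state, without advancing time (a new reading comes with each control period).
- camera(name): name is "scene" or "top" or "wrist"; returns the picture (420x560x3 uint8, red, green, blue); there is no depth.
- calibration(name): a dict with "K" (3x3 intrinsics, pixels), "distortion" ([k1, k2, p1, p2, k3] as OpenCV has them; the pictures are not rectified), "pose" (4x4, takes a point from camera to world coordinates); the wrist camera has in their place "tool_from_camera" (4x4, takes a point from camera to tool coordinates, whose origin is the TCP and whose axes are the tool frame's). Camera axes: x right, y down, z forward; pixel columns grow to the right and rows downward; lengths in m; the calibration is good to about 2 mm. A picture is of the moment at which its call begins: read the wrist's pose just before it. calibration takes no time and is no camera call.
- hand_in(): hands the job in, once; it reports no verdict.
The state is a dict: "time": time; "q": joint angles; "joint_velocities": joint speeds; "joint_torque": joint torques, N m; "position": TCP position; "tool_rot": TCP orientation; "ft_force": force on the tool from outside, world axes, zero at the start; "moment": the same for the moment, N m; "grip_width": finger opening in m.
Only numpy, scipy, OpenCV 4.12 (cv2) and the standard library are available. Lean on these libraries where they do the work, as an engineer would, in place of code of your own. Each camera call takes 0.05 s, during which the arm holds its last target.

## Task

Push the red food basket along the counter, without picking it up, until it sits square on the dark warming plate with its far side against the steel back rail. Then flip the warmer's orange-knobbed toggle lever away from the robot, past upright, so that it snaps over to its on position, and move clear. Keep the food in the basket and leave everything else where it stands.

Things in the scene. Friction and masses are not known exactly. Their poses are not given: they have to be found in the camera images.
- warmer: Fixed warming station. Dark glass plate flush with the counter, reaching 90 mm to -x and 70 mm to +x of the origin and 140 mm to either side (y), in a thin steel border; along its far edge stands the steel back rail, 292 mm long, 10 mm thick, 40 mm high, its near face at x = +70 mm. Origin on the counter; x points across the plate to the rail.
- basket: Red open plastic basket with dark slots, 100 mm (x) by 160 mm (y) by 50 mm high, walls 4 mm, straight sides, about 0.3 kg with its food, loose; it slides on the counter under a few newtons. It starts in front of the plate, partly on its near edge, long side roughly along the rail and turned up to 0.2 rad. Origin at the centre of its underside. Against the rail its origin is at x = +20 mm in the warmer's frame.
- bun: Brown bread bun, 74 mm across, 44 mm high, lying loose in the basket (may slide about in it). Origin at the centre of its underside.
- dip_cup: Small black dip cup, 50 mm across, 32 mm high, loose in the basket (may slide about in it). Origin at the centre of its underside.
- switch_box: Grey switch box of the warmer, fixed to the counter to the left or the right of the plate, 110 mm (x) by 80 mm (y) by 50 mm high. Origin at the centre of its underside; the lever swings in its x-z plane, on is towards +x (away from the robot, turned up to 0.5 rad). A green spot on top marks the on end (+x), a red one the off end.
- lever_knob (a point): Centre of the orange ball knob, 28 mm across, at the end of the 10 mm thick steel lever. The lever turns about an axis along the box's y, 50 mm above the box's origin; the knob centre is 70 mm from that axis. At rest it leans 37 mm to -x (off) or 37 mm to +x (on), 110 mm above the counter; upright it is 120 mm up.
- lever (a joint): Angle of the toggle lever: 0 = off (leaning to the box's -x), 0.55 = upright, 1.10 = on (leaning to +x). A spring holds it at either end: about 5 N at the knob moves it off its stop, less and less towards upright; past upright it snaps over by itself.
- caddy: Bystander: steel cutlery caddy, 100 x 90 x 85 mm, with spoon handles sticking up to 125 mm, loose. Origin at the centre of its underside.
- red_bottle: Bystander: red squeeze bottle, 56 mm across, 170 mm tall, loose. Origin at the centre of its underside.
- yellow_bottle: Bystander: yellow squeeze bottle, 56 mm across, 170 mm tall, loose. Origin at the centre of its underside.
- paper_cup: Bystander: beige paper cup, 76 mm across, 85 mm tall, loose. Origin at the centre of its underside.
- shaker: Bystander: steel shaker, 44 mm across, 86 mm tall, loose. Origin at the centre of its underside.
Mind the look-alikes: they are no part of the job. Of the things that look like the bun, take the one that is farthest to the robot's left at the start. What is shaped like the basket but yellow is not meant.

How it is judged:
By the outcome, as a careful person would: the job done as asked, in the order asked, and still so for the second after the job is handed in, with the robot touching nothing.
It also fails if it takes over 56 s, if anything falls off the work surface, if the arm or the gripper's body presses on something with over 40 N, if the wrist force passes 120 N, or if a joint passes its speed limit or range.

## Working session

There is one attempt and no reset: what is moved stays moved. The work goes in short steps, Python scripts to look and compute and a tool call to move; the robot and the scene stay as the last step left them, time stands still between calls to the robot, and variables do not carry over. Pictures are saved under pics/ and viewed, and the job is handed in when it is done.

Besides the shell and the picture viewer there is one more tool, called after "Call:" as name(argument=value, ...) on one line, values as JSON. drive_tool: Moves the arm, as the interface text tells. Its arguments: {"type":"object","properties":{"plan":{"type":"array","items":{"type":"object","properties":{"offset":{"type":"array","items":{"type":"number"}},"delta_rot":{"type":"array","items":{"type":"number"}},"jaw":{"type":"number"}}}},"squeeze":{"type":"number"}},"required":["plan"]}

```bash
ls; mkdir -p pics
python3 - <<'E'
from rig import *
import cv2
o=get_obs();print(o)
for n in ["scene","top","wrist"]:
    im=camera(n);cv2.imwrite(f"pics/{n}0.png",im[:,:,::-1]);c=calibration(n);print(n,c)
E
```

```text
pics
{'time': 0.0, 'q': array([ 9.55507983e-01,  5.28456500e-01,  1.43388871e+00,  6.26756735e-06,
        1.18135367e+00, -1.78508986e-01]), 'joint_velocities': array([ 4.67966453e-04, -1.59883087e-04,  2.57208667e-04, -2.47948980e-04,
        2.64313258e-03, -1.37376086e-05]), 'joint_torque': array([-1.64837929e-03, -4.40035379e+01, -1.76593351e+01,  6.31833239e-02,
        5.81951207e-02, -1.43095363e-04]), 'position': array([0.26394836, 0.56574369, 0.22158187]), 'tool_rot': array([ 8.43511696e-01,  5.37109774e-01, -9.75730413e-04,  3.96237154e-04]), 'ft_force': array([-0.19769421, -0.02978977, -0.01946095]), 'moment': array([ 0.02252142, -0.05649727, -0.04906017]), 'grip_width': 0.08691283321253995}
scene {'K': array([[386.18573414,   0.        , 278.98197792],
       [  0.        , 386.18573414, 207.40017871],
       [  0.        ,   0.        ,   1.        ]]), 'distortion': array([-0.00352828,  0.        ,  0.        ,  0.        ,  0.        ]), 'pose': array([[ 0.28366067,  0.81332948, -0.50796829,  0.94595088],
       [ 0.95892402, -0.24123173,  0.14923796, -0.09788303],
  
[... 545 characters left out ...]
91315,  1.19082619],
       [ 0.        ,  0.        ,  0.        ,  1.        ]])}
wrist {'K': array([[332.38259888,   0.        , 280.66899888],
       [  0.        , 332.38259888, 208.62014478],
       [  0.        ,   0.        ,   1.        ]]), 'distortion': array([-0.07144514,  0.        ,  0.        ,  0.        ,  0.        ]), 'tool_from_camera': array([[ 9.99999726e-01, -3.80997752e-04,  6.34827355e-04,
         2.44226223e-04],
       [ 2.07175365e-04,  9.67175185e-01,  2.54110447e-01,
        -6.93955180e-02],
       [-7.10804773e-04, -2.54110246e-01,  9.67174998e-01,
        -1.61938387e-01],
       [ 0.00000000e+00,  0.00000000e+00,  0.00000000e+00,
         1.00000000e+00]])}
```

View pics/scene0.png

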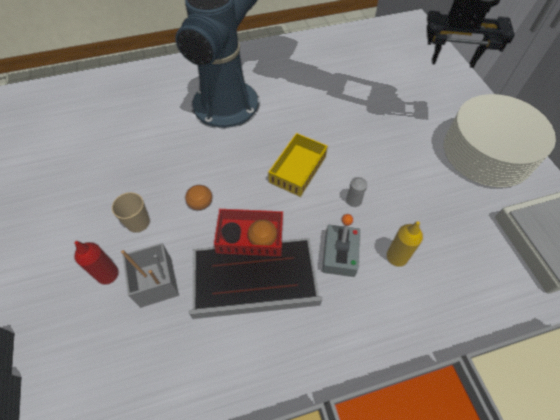

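View pics/top0.png

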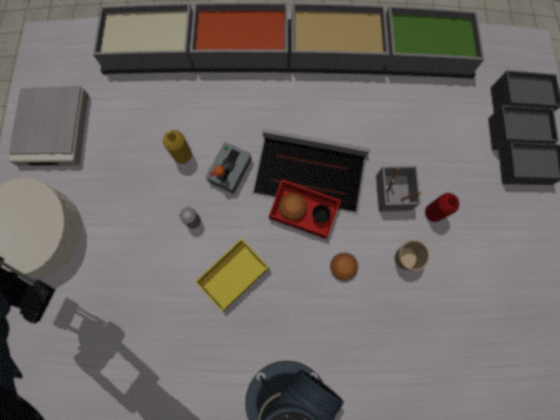

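Two bun candidates appear in the top view: one in the red basket at (293,206) and one on the counter at (344,266). The first is farther to the robot's left (image left is +y) and is in the basket, so it is the one meant. The red basket is at (305,209) and the yellow one at (233,274) is a decoy. I'll confirm with a crop.

```bash
cat > h.py <<'E'
from rig import *
import cv2, numpy as np
from scipy.spatial.transform import Rotation as R
def pose(n,o=None):
    c=calibration(n)
    if n!="wrist": return c,c["pose"]
    T=np.eye(4);T[:3,:3]=R.from_quat(o["tool_rot"]).as_matrix();T[:3,3]=o["position"]
    return c,T@c["tool_from_camera"]
def rays(n,px,o=None):
    c,P=pose(n,o)
    u=cv2.undistortPoints(np.array(px,float).reshape(-1,1,2),c["K"],c["distortion"])[:,0]
    d=np.c_[u,np.ones(len(u))]@P[:3,:3].T
    return P[:3,3],d
def plane(n,px,z,o=None):
    p,d=rays(n,px,o); return p+d*((z-p[2])/d[:,2])[:,None]
def tri(a,b):
    A=0;B=0
    for p,d in (a,b):
        d=d/np.linalg.norm(d);M=np.eye(3)-np.outer(d,d);A=A+M;B=B+M@p
    x=np.linalg.solve(A,B);return x
def proj(n,X,o=None):
    c,P=pose(n,o);W=np.linalg.inv(P)
    r,_=cv2.Rodrigues(W[:3,:3]);return cv2.projectPoints(np.array(X,float).reshape(-1,1,3),r,W[:3,3],c["K"],c["distortion"])[0][:,0]
E
python3 - <<'E'
import cv2
a=cv2.imread("pics/top0.png")[125:285,160:380];cv2.imwrite("pics/topc.png",cv2.resize(a,None,fx=3.6,fy=3.6,interpolation=cv2.INTER_CUBIC))
a=cv2.imread("pics/scene0.png")[180:330,180:380];cv2.imwrite("pics/scc.png",cv2.resize(a,None,fx=4,fy=4,interpolation=cv2.INTER_CUBIC))
E
```

```text
(no output)
```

View pics/topc.png

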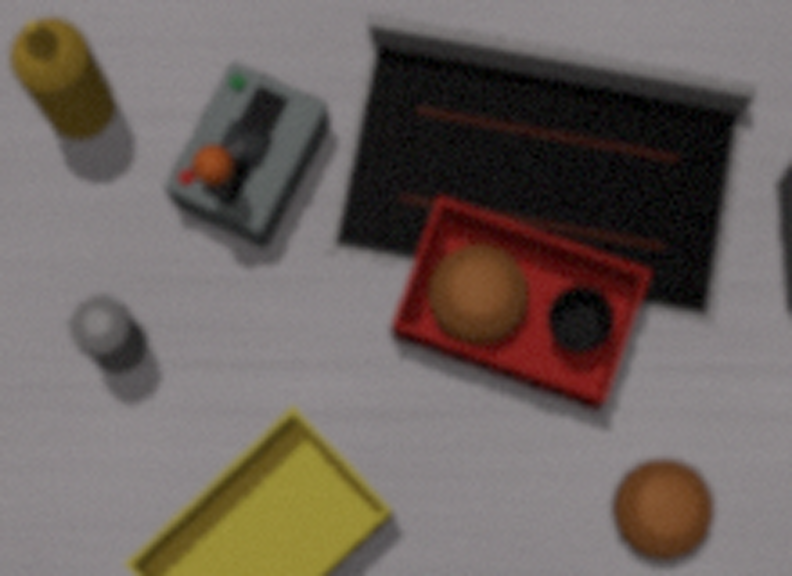

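View pics/scc.png

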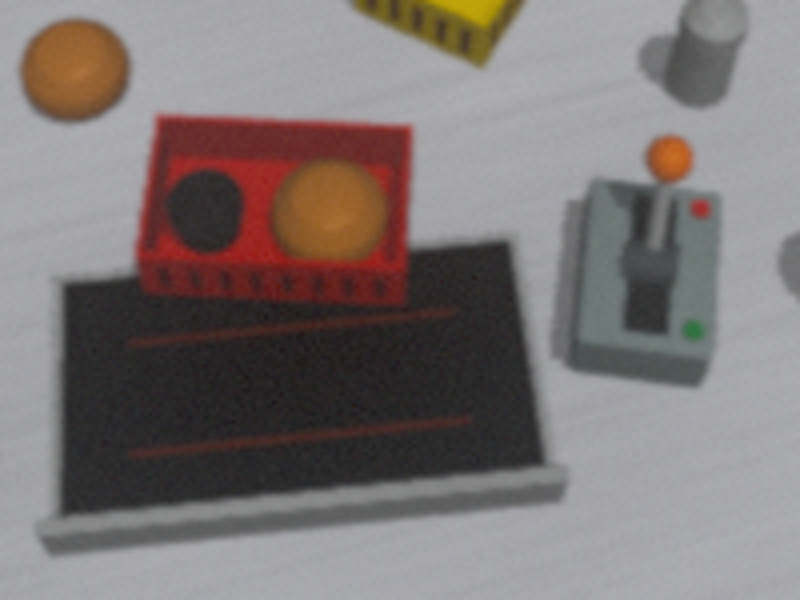

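The crops confirm it: bun (478,295) and black cup (580,320) sit in the red basket, the switch box is on the left with its knob leaning towards the red (off) spot at (212,165), and the rail is at the far edge.

Run:
```python
from h import *
np.set_printoptions(precision=4,suppress=True)
T=lambda l:[((x+.5)/3.6-.5+160,(y+.5)/3.6-.5+125) for x,y in l]
S=lambda l:[((x+.5)/4-.5+180,(y+.5)/4-.5+180) for x,y in l]
def show(n,a): 
    print(n);print(a[:,:2], 'sides',np.linalg.norm(np.roll(a,-1,0)-a,axis=1),'mean',a[:,:2].mean(0)); e=np.roll(a,-1,0)-a; print(np.arctan2(e[:,1],e[:,0]))
show('plate top FL FR NR NL',plane("top",T([(378,50),(733,125),(706,308),(342,243)]),0))
show('plate scene',plane("scene",S([(545,468),(62,514),(64,284),(513,243)]),0))
show('railtop top near edge',plane("top",T([(375,45),(748,112)]),.04))
show('basket rim top',plane("top",T([(440,197),(652,268),(603,400),(397,328)]),.05))
show('basket rim scene',plane("scene",S([(408,271),(138,262),(158,115),(412,126)]),.05))
show('box top: top',plane("top",T([(238,65),(328,105),(258,230),(170,187)]),.05))
show('box top: scene',plane("scene",S([(705,358),(572,340),(590,182),(720,193)]),.05))
show('spots top R,G',plane("top",T([(188,177),(238,82)]),.05))
show('spots sc',plane("scene",S([(700,208),(693,330)]),.05))
# knob
im=[cv2.imread(f"pics/{n}0.png") for n in("top","scene")]
k=[T([(212,165)])[0],S([(669,157)])[0]]
for i,(n) in enumerate(("top","scene")):
    h=cv2.cvtColor(im[i],cv2.COLOR_BGR2HSV);m=cv2.inRange(h,(3,190,150),(14,255,255))
    y,x=np.nonzero(m);w=np.hypot(x-k[i][0],y-k[i][1])<8
    print(n,w.sum(),x[w].mean(),y[w].mean(),k[i])
    if w.sum()>15:k[i]=(x[w].mean(),y[w].mean())
r=[rays(n,[p]) for n,p in zip(("top","scene"),k)]
print('knob tri',tri(*[(a,b[0]) for a,b in r]),plane("top",[k[0]],.11),plane("scene",[k[1]],.11))
for nm,c in (('bun',(478,290)),('cup',(580,318)),('shaker',(98,315))): print(nm,plane("top",T([c]),.04))
print('ybottle',plane("top",T([(45,40)]),.17),'caddy',plane("top",[(381,190)],.0), 'yel',plane("top",T([(293,412),(390,512)]),.05))
o=get_obs();print(R.from_quat(o["tool_rot"]).as_matrix())
```

```text
plate top FL FR NR NL
[[ 0.6892  0.0646]
 [ 0.6326 -0.2063]
 [ 0.4901 -0.1814]
 [ 0.5367  0.0887]] sides [0.2767 0.1446 0.2741 0.1544] mean [ 0.5872 -0.0586]
[-1.7769  2.969   1.4002 -0.1568]
plate scene
[[ 0.6844  0.0674]
 [ 0.6318 -0.2051]
 [ 0.4891 -0.1789]
 [ 0.5412  0.0965]] sides [0.2776 0.1451 0.2803 0.1462] mean [ 0.5866 -0.055 ]
[-1.7613  2.9598  1.3841 -0.2003]
railtop top near edge
[[ 0.678   0.0655]
 [ 0.6296 -0.21  ]] sides [0.2798 0.2798] mean [ 0.6538 -0.0723]
[-1.7445  1.3971]
basket rim top
[[ 0.5589  0.0166]
 [ 0.5083 -0.1347]
 [ 0.4131 -0.0986]
 [ 0.4629  0.046 ]] sides [0.1595 0.1018 0.153  0.1003] mean [ 0.4858 -0.0427]
[-1.8934  2.7784  1.239  -0.298 ]
basket rim scene
[[ 0.5644  0.0204]
 [ 0.5137 -0.13  ]
 [ 0.4172 -0.0979]
 [ 0.4698  0.0514]] sides [0.1588 0.1017 0.1583 0.0995] mean [ 0.4913 -0.039 ]
[-1.8958  2.8204  1.2318 -0.3161]
box top: top
[[0.6578 0.1653]
 [0.6274 0.0985]
 [0.5331 0.1463]
 [0.5645 0.2109]] sides [0.0734 0.1057 0.0719 0.1039] mean [0.5957 0.1552]
[-1.9977  2.6729  1.1189 -0.4546]
box top: scene
[[0.6646 0.1662]
 [0.6328 0.0976]
 [0.5386
[... 203 characters left out ...]
.1815]
[-0.4317  2.7099]
spots sc
[[0.5741 0.2004]
 [0.6467 0.1662]] sides [0.0802 0.0802] mean [0.6104 0.1833]
[-0.4406  2.701 ]
top 0 nan nan (218.52777777777777, 170.47222222222223)
scene 54 347.462962962963 219.0 (346.875, 218.875)
knob tri [0.5647 0.175  0.1067] [[0.5632 0.173  0.11  ]] [[0.5666 0.1753 0.11  ]]
bun [[ 0.4931 -0.0112  0.04  ]]
cup [[ 0.4735 -0.0839  0.04  ]]
shaker [[0.472  0.2602 0.04  ]]
ybottle [[0.6309 0.2799 0.17  ]] caddy [[ 0.5466 -0.2519  0.    ]] yel [[0.4025 0.1177 0.05  ]
 [0.3337 0.0491 0.05  ]]
[[ 0.423   0.9061 -0.0009]
 [ 0.9061 -0.423  -0.0014]
 [-0.0016 -0.0003 -1.    ]]<stdin>:22: RuntimeWarning: Mean of empty slice.
  ret = ret.dtype.type(ret / rcount)
```

```bash
cat >> h.py <<'E'
def go(p,yaw,o=None):
    "offset cm / rotvec deg from current measured to TCP p, tool x at yaw (deg), pointing down"
    o=o or get_obs();A=R.from_quat(o["tool_rot"]);y=np.radians(yaw)
    x=np.array([np.cos(y),np.sin(y),0]);z=np.array([0,0,-1.]);B=R.from_matrix(np.c_[x,np.cross(z,x),z])
    print('offset',np.round(A.inv().apply(np.array(p)-o["position"])*100,2),'rot',np.round((A.inv()*B).as_rotvec(degrees=True),1))
E
python3 - <<'E'
from h import *
print(plane("top",[(344,266)],.03))
go([.405,-.015,.15],79.4)
E
```

```text
[[ 0.33898946 -0.14293035  0.03      ]]
offset [-46.66  37.34   7.24] rot [ -0.    0.1 -14.4]
```

Call:
drive_tool(plan=[{"offset":[-3,2.4,0],"delta_rot":[0,0,-2],"jaw":8.7},{"offset":[-6,4.8,0],"delta_rot":[0,0,-4],"jaw":8.7},{"offset":[-9,7.2,0],"delta_rot":[0,0,-6],"jaw":8.7},{"offset":[-12,9.6,0],"delta_rot":[0,0,-8],"jaw":8.7},{"offset":[-15,12,0],"delta_rot":[0,0,-10],"jaw":8.7},{"offset":[-18,14.4,0],"delta_rot":[0,0,-12],"jaw":8.7},{"offset":[-21,16.8,0],"delta_rot":[0,0,-14.4],"jaw":8.7},{"offset":[-24,19.2,0],"delta_rot":[0,0,-14.4],"jaw":8.7}])

```text
time: 0.82
position: [0.3367, 0.2659, 0.2225]
tool_rot: [0.769, 0.639, -0.0, 0.0]
ft_force: [0.4, -0.5, 0.6]
grip_width: 0.0868
```

Run:
```python
from h import *
go([.405,-.015,.15],79.4)
```

```text
offset [-26.37  11.84   7.26] rot [0.  0.  0.1]
```

Call:
drive_tool(plan=[{"offset":[-3.3,1.5,0],"delta_rot":[0,0,0],"jaw":8.7},{"offset":[-6.6,3,0],"delta_rot":[0,0,0],"jaw":8.7},{"offset":[-9.9,4.5,0],"delta_rot":[0,0,0],"jaw":8.7},{"offset":[-13.2,6,1],"delta_rot":[0,0,0],"jaw":8.7},{"offset":[-16.5,7.5,2],"delta_rot":[0,0,0],"jaw":8.7},{"offset":[-19.8,9,3],"delta_rot":[0,0,0],"jaw":8.7},{"offset":[-23.1,10.5,4],"delta_rot":[0,0,0],"jaw":8.7},{"offset":[-26.4,11.8,5],"delta_rot":[0,0,0],"jaw":8.7}])

```text
time: 1.48
position: [0.4046, -0.0156, 0.1723]
tool_rot: [0.77, 0.638, 0.0, 0.0]
ft_force: [0.4, -0.2, -0.7]
grip_width: 0.0868
```

Call:
drive_tool(plan=[{"offset":[0,0,0],"delta_rot":[0,0,0],"jaw":8.7},{"offset":[0,0,0],"delta_rot":[0,0,0],"jaw":8.7},{"offset":[0,0,0],"delta_rot":[0,0,0],"jaw":8.7},{"offset":[0,0,0],"delta_rot":[0,0,0],"jaw":8.7},{"offset":[0,0,1],"delta_rot":[0,0,0],"jaw":8.7},{"offset":[0,0,2],"delta_rot":[0,0,0],"jaw":8.7},{"offset":[0,0,2],"delta_rot":[0,0,0],"jaw":8.7},{"offset":[0,0,2],"delta_rot":[0,0,0],"jaw":8.7}])

```text
time: 2.15
position: [0.4035, -0.0122, 0.1527]
tool_rot: [0.769, 0.64, -0.0, -0.0]
ft_force: [-0.6, -0.2, 0.0]
grip_width: 0.0868
```

Run:
```python
from h import *
go([.405,-.015,.015],79.4)
o=get_obs();a=camera("wrist");b=camera("top")[125:285,160:380]
cv2.imwrite("pics/w1.png",a[:,:,::-1]);cv2.imwrite("pics/t1.png",cv2.resize(b,None,fx=3.6,fy=3.6)[:,:,::-1])
```

```text
offset [-0.25  0.21 13.77] rot [-0.1 -0.   0.1]
```

View pics/w1.png

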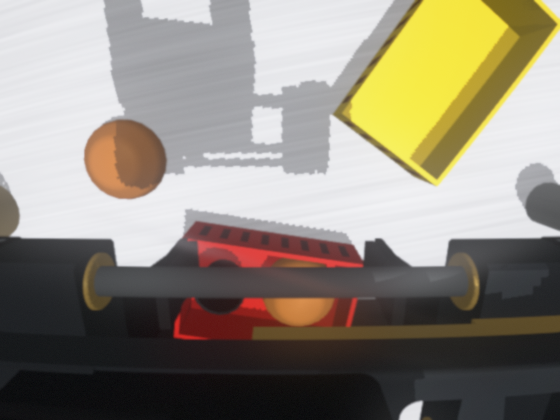

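View pics/t1.png

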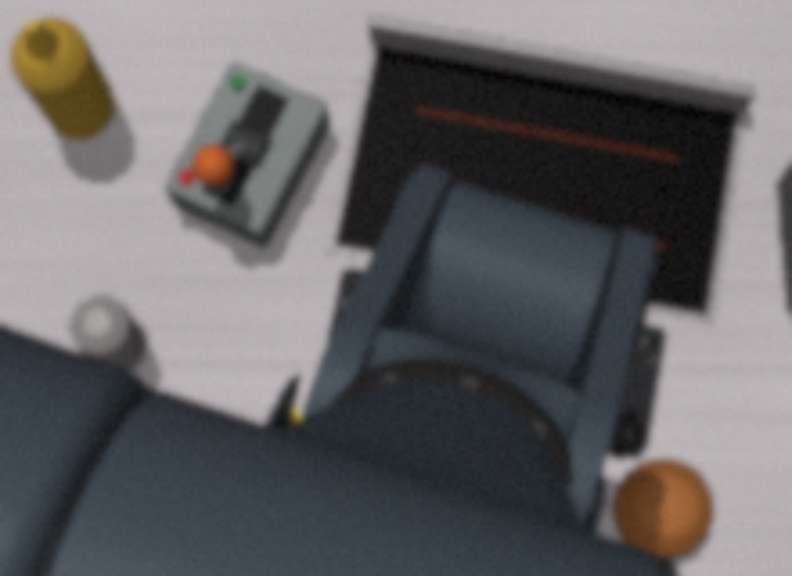

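Run:
```python
from h import *
o=get_obs()
A=R.from_quat(o["tool_rot"])
for z in(.05,):
  p=plane("wrist",[(193,223),(362,263)],z,o);print(p,A.inv().apply(p-o["position"])*100)
p=plane("wrist",[(125,158)],.03,o);print(p,A.inv().apply(p-o["position"])*100)
p=plane("wrist",[(437,184),(337,115)],.05,o);print(p,A.inv().apply(p-o["position"])*100)
```

```text
[[ 0.40350911 -0.0869873   0.05      ]
 [ 0.46557973  0.04796256  0.05      ]] [[-7.30320858  1.27785381 10.30785531]
 [ 7.09834791  4.91618171 10.30963521]]
[[ 0.34056539 -0.13781273  0.03      ]] [[-13.44958505  -3.98405861  12.30427465]]
[[0.40764942 0.11775128 0.05      ]
 [0.33908152 0.04402333 0.05      ]] [[12.90198673 -2.05386963 10.30393484]
 [ 4.4010268  -7.44899224 10.30041377]]
```

Call:
drive_tool(plan=[{"offset":[0,-1.5,1],"delta_rot":[0,0,0],"jaw":8.7},{"offset":[0,-1.5,3],"delta_rot":[0,0,0],"jaw":8.7},{"offset":[0,-1.5,5],"delta_rot":[0,0,0],"jaw":8.7},{"offset":[0,-1.5,7],"delta_rot":[0,0,0],"jaw":8.7},{"offset":[0,-1.5,9],"delta_rot":[0,0,0],"jaw":8.7},{"offset":[0,-1.5,11],"delta_rot":[0,0,0],"jaw":8.7},{"offset":[0,-1.5,12.5],"delta_rot":[0,0,0],"jaw":8.7},{"offset":[0,-1.5,13.5],"delta_rot":[0,0,0],"jaw":8.7}])

```text
time: 2.92
position: [0.3897, -0.0107, 0.0167]
tool_rot: [0.769, 0.639, -0.0, -0.0]
ft_force: [-0.3, 0.0, -0.2]
grip_width: 0.0869
```

Call:
drive_tool(plan=[{"offset":[0,0.3,0],"delta_rot":[0,0,0],"jaw":8.7},{"offset":[0,0.7,0],"delta_rot":[0,0,0],"jaw":8.7},{"offset":[0,1.1,0],"delta_rot":[0,0,0],"jaw":8.7},{"offset":[0,1.5,0],"delta_rot":[0,0,0],"jaw":8.7},{"offset":[0,1.9,0],"delta_rot":[0,0,0],"jaw":8.7},{"offset":[0,2.3,0],"delta_rot":[0,0,0],"jaw":8.7},{"offset":[0,2.7,0],"delta_rot":[0,0,0],"jaw":8.7},{"offset":[0,3.0,0],"delta_rot":[0,0,0],"jaw":8.7}])

```text
time: 3.58
position: [0.4197, -0.0166, 0.0179]
tool_rot: [0.77, 0.639, 0.0, 0.001]
ft_force: [0.3, -0.5, 0.1]
grip_width: 0.0872
```

Run:
```python
from h import *
o=get_obs();print(o['position'],o['ft_force'],o['moment'])
a=camera("wrist")
cv2.imwrite("pics/w2.png",a[:,:,::-1])
```

```text
[ 0.41973251 -0.01660821  0.01787118] [ 0.34030222 -0.49316407  0.08685909] [-0.02222575  0.01927584  0.00031235]
```

View pics/w2.png

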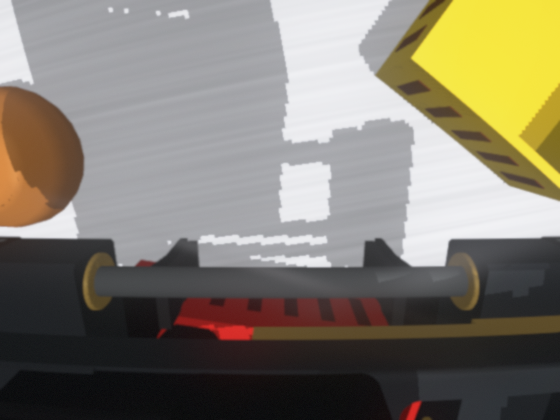

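Call:
drive_tool(plan=[{"offset":[0,0.5,0],"delta_rot":[0,0,0],"jaw":8.7},{"offset":[0,1,0],"delta_rot":[0,0,0],"jaw":8.7},{"offset":[0,1.5,0],"delta_rot":[0,0,0],"jaw":8.7},{"offset":[0,2,0],"delta_rot":[0,0,0],"jaw":8.7},{"offset":[0,2.5,0],"delta_rot":[0,0,0],"jaw":8.7},{"offset":[0,3,0],"delta_rot":[0,0,0],"jaw":8.7},{"offset":[0,3.5,0],"delta_rot":[0,0,0],"jaw":8.7},{"offset":[0,4,0],"delta_rot":[0,0,0],"jaw":8.7}])

```text
time: 4.3
position: [0.4583, -0.0237, 0.0175]
tool_rot: [0.769, 0.639, -0.0, -0.0]
ft_force: [-2.8, -0.1, 1.8]
grip_width: 0.0873
```

Call:
drive_tool(plan=[{"offset":[0,0.5,0],"delta_rot":[0,0,0],"jaw":8.7},{"offset":[0,1,0],"delta_rot":[0,0,0],"jaw":8.7},{"offset":[0,1.5,0],"delta_rot":[0,0,0],"jaw":8.7},{"offset":[0,2,0],"delta_rot":[0,0,0],"jaw":8.7},{"offset":[0,2.5,0],"delta_rot":[0,0,0],"jaw":8.7},{"offset":[0,3,0],"delta_rot":[0,0,0],"jaw":8.7},{"offset":[0,3.5,0],"delta_rot":[0,0,0],"jaw":8.7},{"offset":[0,4,0],"delta_rot":[0,0,0],"jaw":8.7}])

```text
time: 4.97
position: [0.4982, -0.0313, 0.0175]
tool_rot: [0.77, 0.639, 0.0, 0.0]
ft_force: [-1.3, -0.5, -1.1]
grip_width: 0.0873
```

Run:
```python
from h import *
o=get_obs();print(o['position'],o['ft_force'],o['moment'])
a=camera("scene")[150:330,150:390];cv2.imwrite("pics/s3.png",cv2.resize(a,None,fx=3.3,fy=3.3)[:,:,::-1])
```

```text
[ 0.4981539  -0.03128694  0.01752159] [-1.29814092 -0.5454507  -1.13938656] [ 0.06313369  0.17209273 -0.00319932]
```

View pics/s3.png

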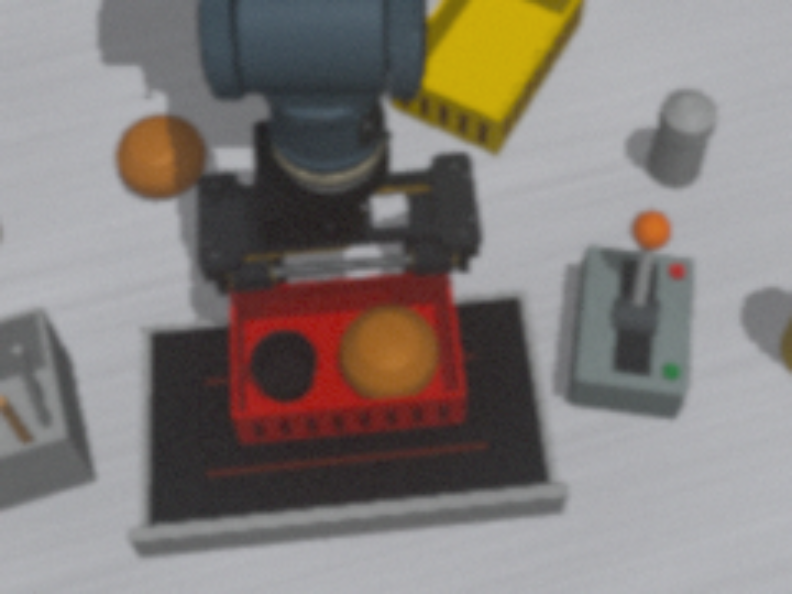

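The basket (far edge at crop rows 420-435) has aligned with the pusher and sits centred in front of the rail, with the food still inside. I'll keep pushing.

Call:
drive_tool(plan=[{"offset":[0,0.5,0],"delta_rot":[0,0,0],"jaw":8.7},{"offset":[0,1,0],"delta_rot":[0,0,0],"jaw":8.7},{"offset":[0,1.5,0],"delta_rot":[0,0,0],"jaw":8.7},{"offset":[0,2,0],"delta_rot":[0,0,0],"jaw":8.7},{"offset":[0,2.5,0],"delta_rot":[0,0,0],"jaw":8.7},{"offset":[0,3,0],"delta_rot":[0,0,0],"jaw":8.7},{"offset":[0,3.5,0],"delta_rot":[0,0,0],"jaw":8.7},{"offset":[0,4,0],"delta_rot":[0,0,0],"jaw":8.7}])

```text
time: 5.68
position: [0.537, -0.0385, 0.0176]
tool_rot: [0.77, 0.639, -0.0, -0.0]
ft_force: [-2.0, -0.1, 0.0]
grip_width: 0.0872
```

Call:
drive_tool(plan=[{"offset":[0,0.2,0],"delta_rot":[0,0,0],"jaw":8.7},{"offset":[0,0.4,0],"delta_rot":[0,0,0],"jaw":8.7},{"offset":[0,0.6,0],"delta_rot":[0,0,0],"jaw":8.7},{"offset":[0,0.8,0],"delta_rot":[0,0,0],"jaw":8.7},{"offset":[0,1.0,0],"delta_rot":[0,0,0],"jaw":8.7},{"offset":[0,1.2,0],"delta_rot":[0,0,0],"jaw":8.7},{"offset":[0,1.4,0],"delta_rot":[0,0,0],"jaw":8.7},{"offset":[0,1.4,0],"delta_rot":[0,0,0],"jaw":8.7}])

```text
time: 6.35
position: [0.5517, -0.0414, 0.0175]
tool_rot: [0.77, 0.639, 0.001, 0.001]
ft_force: [-0.5, 0.5, -0.8]
grip_width: 0.0871
```

Run:
```python
from h import *
o=get_obs();print(o['position'],o['ft_force'],o['moment'])
a=camera("scene")[200:330,180:340];cv2.imwrite("pics/s4.png",cv2.resize(a,None,fx=4.5,fy=4.5)[:,:,::-1])
```

```text
[ 0.55165805 -0.04135778  0.0175436 ] [-0.46964808  0.49875274 -0.76948727] [ 0.09799127  0.10514304 -0.02563501]
```

View pics/s4.png

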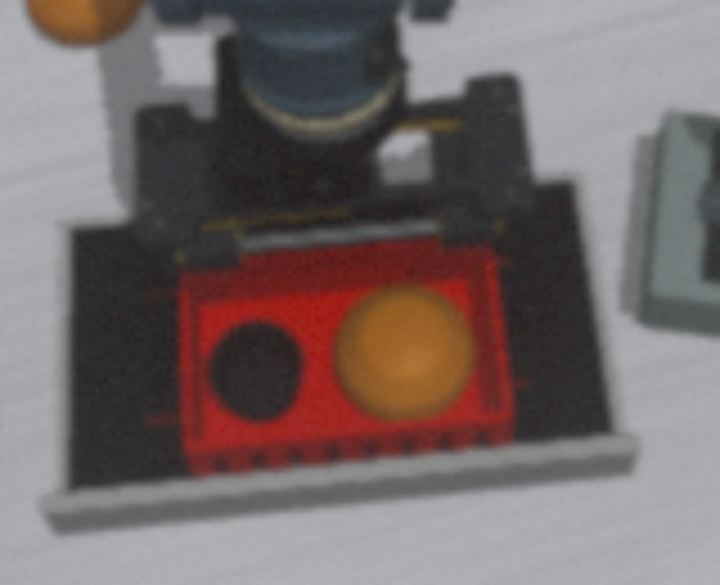

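Call:
drive_tool(plan=[{"offset":[0,0.1,0],"delta_rot":[0,0,0],"jaw":8.7},{"offset":[0,0.2,0],"delta_rot":[0,0,0],"jaw":8.7},{"offset":[0,0.3,0],"delta_rot":[0,0,0],"jaw":8.7},{"offset":[0,0.4,0],"delta_rot":[0,0,0],"jaw":8.7},{"offset":[0,0.5,0],"delta_rot":[0,0,0],"jaw":8.7},{"offset":[0,0.6,0],"delta_rot":[0,0,0],"jaw":8.7},{"offset":[0,0.7,0],"delta_rot":[0,0,0],"jaw":8.7},{"offset":[0,0.7,0],"delta_rot":[0,0,0],"jaw":8.7}])

```text
time: 7.07
position: [0.5579, -0.0424, 0.0176]
tool_rot: [0.77, 0.639, 0.0, 0.0]
ft_force: [-2.6, 0.6, 2.1]
grip_width: 0.0872
```

Call:
drive_tool(plan=[{"offset":[0,0.05,0],"delta_rot":[0,0,0],"jaw":8.7},{"offset":[0,0.1,0],"delta_rot":[0,0,0],"jaw":8.7},{"offset":[0,0.15,0],"delta_rot":[0,0,0],"jaw":8.7},{"offset":[0,0.2,0],"delta_rot":[0,0,0],"jaw":8.7},{"offset":[0,0.25,0],"delta_rot":[0,0,0],"jaw":8.7},{"offset":[0,0.3,0],"delta_rot":[0,0,0],"jaw":8.7},{"offset":[0,0.3,0],"delta_rot":[0,0,0],"jaw":8.7},{"offset":[0,0.3,0],"delta_rot":[0,0,0],"jaw":8.7}])

```text
time: 7.73
position: [0.5606, -0.043, 0.0176]
tool_rot: [0.77, 0.639, 0.0, 0.0]
ft_force: [-1.8, 1.0, 0.9]
grip_width: 0.0875
```

Run:
```python
from h import *
o=get_obs();print(o['position'],o['ft_force'],o['moment'])
a=camera("scene")[200:330,180:340];cv2.imwrite("pics/s5.png",cv2.resize(a,None,fx=4.5,fy=4.5)[:,:,::-1])
```

```text
[ 0.56064537 -0.04303631  0.01756253] [-1.80694065  0.95789694  0.91463183] [ 0.16638409  0.40867001 -0.00328315]
```

View pics/s5.png

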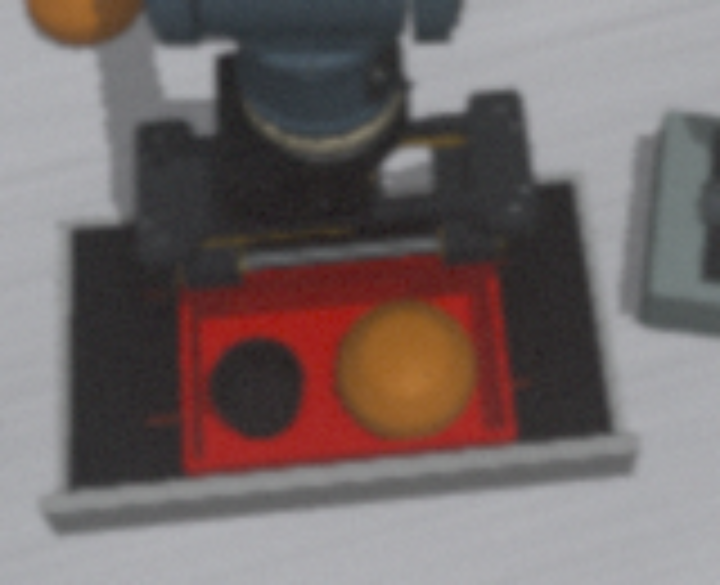

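Call:
drive_tool(plan=[{"offset":[0,0.05,0],"delta_rot":[0,0,0],"jaw":8.7},{"offset":[0,0.1,0],"delta_rot":[0,0,0],"jaw":8.7},{"offset":[0,0.15,0],"delta_rot":[0,0,0],"jaw":8.7},{"offset":[0,0.2,0],"delta_rot":[0,0,0],"jaw":8.7},{"offset":[0,0.25,0],"delta_rot":[0,0,0],"jaw":8.7},{"offset":[0,0.3,0],"delta_rot":[0,0,0],"jaw":8.7},{"offset":[0,0.3,0],"delta_rot":[0,0,0],"jaw":8.7},{"offset":[0,0.3,0],"delta_rot":[0,0,0],"jaw":8.7}])

```text
time: 8.45
position: [0.5608, -0.043, 0.0175]
tool_rot: [0.769, 0.639, -0.002, -0.002]
ft_force: [-7.0, 0.7, 6.1]
grip_width: 0.0872
```

Call:
drive_tool(plan=[{"offset":[0,0.05,0],"delta_rot":[0,0,0],"jaw":8.7},{"offset":[0,0.1,0],"delta_rot":[0,0,0],"jaw":8.7},{"offset":[0,0.15,0],"delta_rot":[0,0,0],"jaw":8.7},{"offset":[0,0.2,0],"delta_rot":[0,0,0],"jaw":8.7},{"offset":[0,0.2,0],"delta_rot":[0,0,0],"jaw":8.7},{"offset":[0,0.2,0],"delta_rot":[0,0,0],"jaw":8.7},{"offset":[0,0.2,0],"delta_rot":[0,0,0],"jaw":8.7},{"offset":[0,0.2,0],"delta_rot":[0,0,0],"jaw":8.7}])

```text
time: 9.12
position: [0.5607, -0.043, 0.0174]
tool_rot: [0.769, 0.639, -0.003, -0.004]
ft_force: [-10.3, 0.5, 8.7]
grip_width: 0.087
```

Force is rising with no advance, so the basket is against the rail. I'll back off and look.

Call:
drive_tool(plan=[{"offset":[0,-0.3,0],"delta_rot":[0,0,0],"jaw":8.7},{"offset":[0,-0.6,0],"delta_rot":[0,0,0],"jaw":8.7},{"offset":[0,-1,0],"delta_rot":[0,0,0],"jaw":8.7},{"offset":[0,-2,0],"delta_rot":[0,0,0],"jaw":8.7},{"offset":[0,-3.5,0],"delta_rot":[0,0,0],"jaw":8.7},{"offset":[0,-5,0],"delta_rot":[0,0,0],"jaw":8.7},{"offset":[0,-6,0],"delta_rot":[0,0,0],"jaw":8.7},{"offset":[0,-6,-1],"delta_rot":[0,0,0],"jaw":8.7}])

```text
time: 9.78
position: [0.5035, -0.032, 0.0265]
tool_rot: [0.77, 0.638, -0.001, -0.002]
ft_force: [0.1, -0.2, 0.1]
grip_width: 0.0872
```

Call:
drive_tool(plan=[{"offset":[0,0,-2],"delta_rot":[0,0,0],"jaw":5},{"offset":[0,0,-4.5],"delta_rot":[0,0,0],"jaw":2},{"offset":[0,0,-7],"delta_rot":[0,0,0],"jaw":0},{"offset":[0,-1,-10],"delta_rot":[0,0,7],"jaw":0},{"offset":[0,-2,-13],"delta_rot":[0,0,14],"jaw":0},{"offset":[0,-3,-16],"delta_rot":[0,0,21],"jaw":0},{"offset":[0,-4,-18],"delta_rot":[0,0,28],"jaw":0},{"offset":[0,-5,-18],"delta_rot":[0,0,35],"jaw":0}])

```text
time: 10.45
position: [0.4617, -0.0248, 0.213]
tool_rot: [0.927, 0.375, 0.006, 0.004]
ft_force: [-0.2, -0.2, -0.1]
grip_width: 0.0414
```

Run:
```python
from h import *
o=get_obs();print(o['position'],o['ft_force'])
go([.505,.203,.20],-25.5,o)
a=camera("scene")[180:330,180:380];cv2.imwrite("pics/s6.png",cv2.resize(a,None,fx=4,fy=4,interpolation=2)[:,:,::-1])
a=camera("top")[125:285,160:380];cv2.imwrite("pics/t6.png",cv2.resize(a,None,fx=3.6,fy=3.6,interpolation=2)[:,:,::-1])
```

```text
[ 0.46165642 -0.02481227  0.21303362] [-0.17513443 -0.24298292 -0.14418626]
offset [ 18.94 -13.38   1.27] rot [ 0.4 -0.8 69.5]
```

View pics/s6.png

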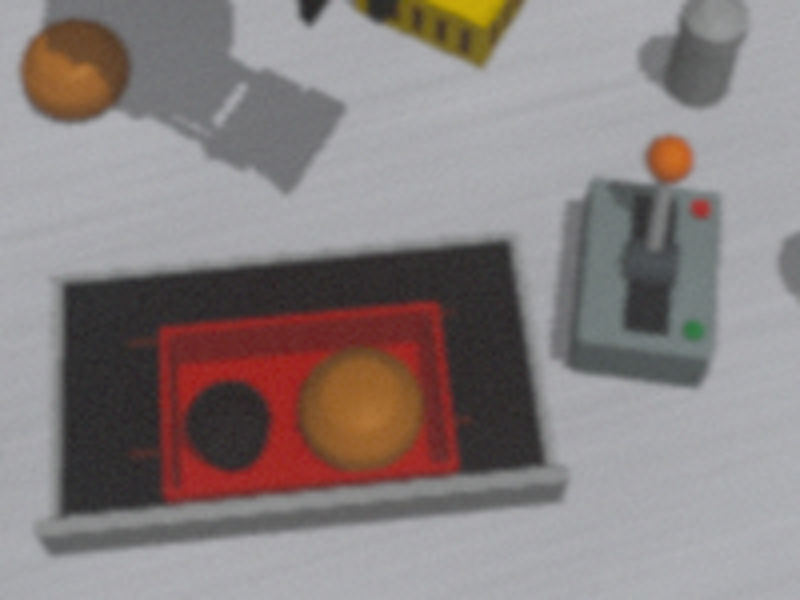

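View pics/t6.png

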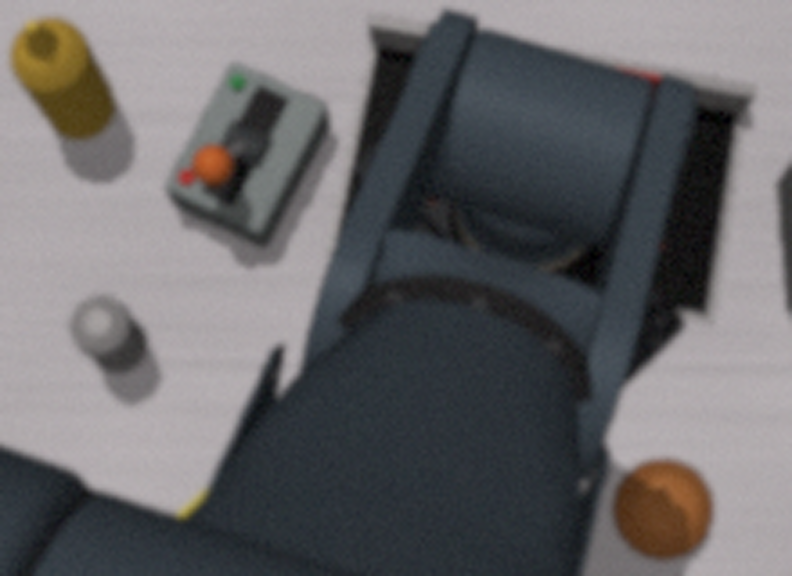

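The scene view shows the basket square against the rail: far rim (165,500)-(458,470) and rail edge (45,520)-(560,468) have the same slope. Both food items are inside. The lever is next.

Call:
drive_tool(plan=[{"offset":[2.4,-1.7,0],"delta_rot":[0,0,7],"jaw":0},{"offset":[4.8,-3.4,0],"delta_rot":[0,0,14],"jaw":0},{"offset":[7.2,-5.1,0],"delta_rot":[0,0,21],"jaw":0},{"offset":[9.6,-6.8,0],"delta_rot":[0,0,28],"jaw":0},{"offset":[12,-8.5,0],"delta_rot":[0,0,35],"jaw":0},{"offset":[14.4,-10.2,0],"delta_rot":[0,0,42],"jaw":0},{"offset":[16.8,-11.9,0],"delta_rot":[0,0,49],"jaw":0},{"offset":[18.8,-13.4,0],"delta_rot":[0,0,56],"jaw":0}])

```text
time: 11.22
position: [0.4995, 0.206, 0.2073]
tool_rot: [0.995, -0.101, 0.001, -0.0]
ft_force: [0.4, 0.1, 0.1]
grip_width: 0.0004
```

Run:
```python
from h import *
go([.507,.2025,.095],-25.5)
```

```text
offset [ 0.79  0.2  11.23] rot [-0.1 -0.1 13.9]
```

Call:
drive_tool(plan=[{"offset":[0.3,0.2,0],"delta_rot":[0,0,7],"jaw":0},{"offset":[0.5,0.2,1],"delta_rot":[0,0,14],"jaw":0},{"offset":[0.5,0.2,3],"delta_rot":[0,0,14],"jaw":0},{"offset":[0.5,0.2,5],"delta_rot":[0,0,14],"jaw":0},{"offset":[0.5,0.2,7],"delta_rot":[0,0,14],"jaw":0},{"offset":[0.5,0.2,9],"delta_rot":[0,0,14],"jaw":0},{"offset":[0.5,0.2,10.5],"delta_rot":[0,0,14],"jaw":0},{"offset":[0.5,0.2,11],"delta_rot":[0,0,14],"jaw":0}])

```text
time: 11.88
position: [0.502, 0.2006, 0.0949]
tool_rot: [0.976, -0.219, -0.002, 0.001]
ft_force: [0.5, -0.1, -0.0]
grip_width: 0.0006
```

Run:
```python
from h import *
o=get_obs();print(o['position']);go([.539,.187,.095],-25.5,o)
a=camera("scene")[150:300,280:440];cv2.imwrite("pics/s7.png",cv2.resize(a,None,fx=4,fy=4,interpolation=2)[:,:,::-1])
a=camera("wrist");cv2.imwrite("pics/w7.png",a[:,:,::-1])
```

```text
[0.5019924  0.20060736 0.09485081]
offset [ 3.93 -0.35 -0.03] rot [0.1 0.2 0.2]
```

View pics/s7.png

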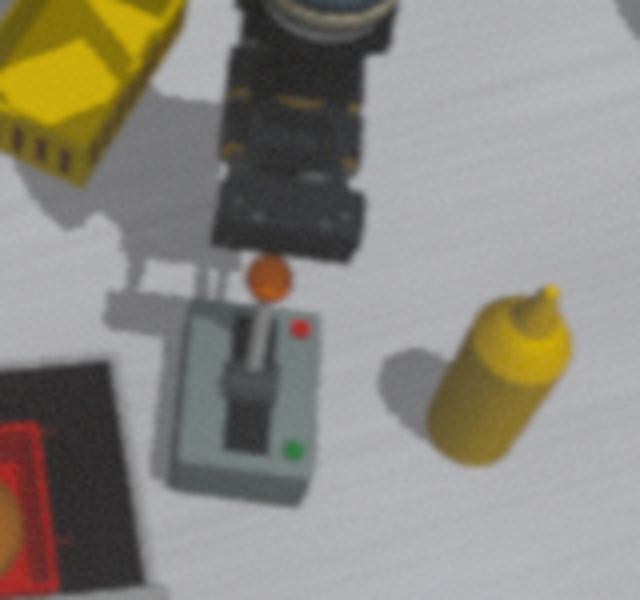

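View pics/w7.png

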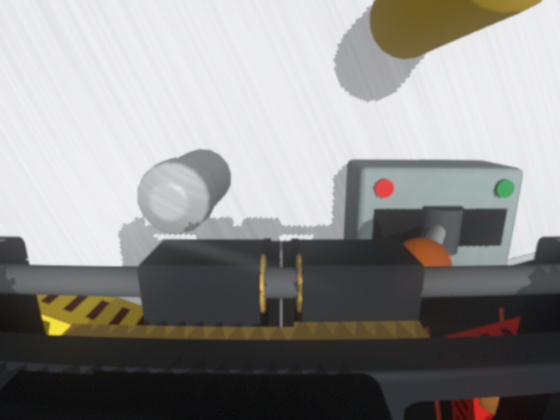

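Call:
drive_tool(plan=[{"offset":[0.6,-0.3,0],"delta_rot":[0,0,0],"jaw":0},{"offset":[1.2,-0.3,0],"delta_rot":[0,0,0],"jaw":0},{"offset":[1.8,-0.3,0],"delta_rot":[0,0,0],"jaw":0},{"offset":[2.4,-0.3,0],"delta_rot":[0,0,0],"jaw":0},{"offset":[3,-0.3,0],"delta_rot":[0,0,0],"jaw":0},{"offset":[3.6,-0.3,0],"delta_rot":[0,0,0],"jaw":0},{"offset":[4.2,-0.3,0],"delta_rot":[0,0,0],"jaw":0},{"offset":[4.8,-0.3,0],"delta_rot":[0,0,0],"jaw":0}])

```text
time: 12.65
position: [0.545, 0.1834, 0.0977]
tool_rot: [0.975, -0.221, -0.003, -0.0]
ft_force: [-11.5, 11.1, 11.0]
grip_width: 0.0003
```

Run:
```python
from h import *
a=camera("scene")[150:300,280:440];cv2.imwrite("pics/s8.png",cv2.resize(a,None,fx=4,fy=4,interpolation=2)[:,:,::-1])
```

```text
(no output)
```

View pics/s8.png

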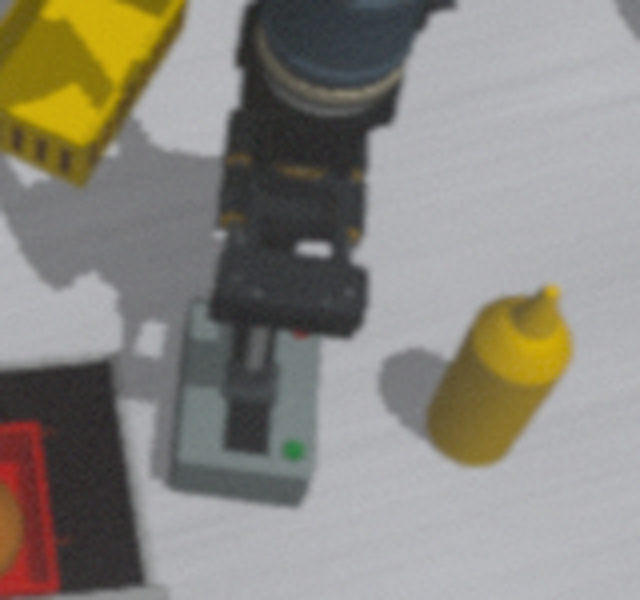

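Run:
```python
from h import *
o=get_obs();print(o['position'],o['ft_force'],o['moment'])
a=camera("wrist");cv2.imwrite("pics/w8.png",a[:,:,::-1])
a=camera("top")[125:225,160:300];cv2.imwrite("pics/t8.png",cv2.resize(a,None,fx=5,fy=5,interpolation=2)[:,:,::-1])
```

```text
[0.54460678 0.18371004 0.09762411] [-4.5795244   5.63375237  5.39420262] [0.67729423 0.88017173 0.02373174]
```

View pics/w8.png

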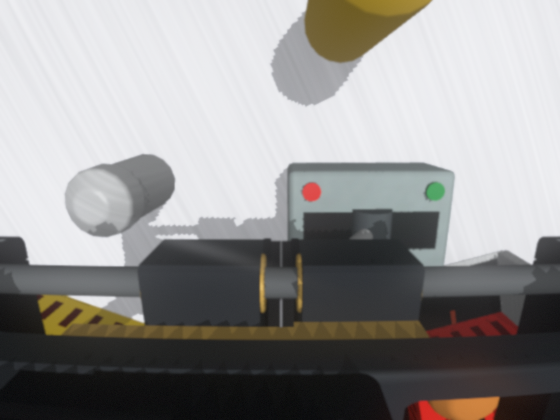

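View pics/t8.png

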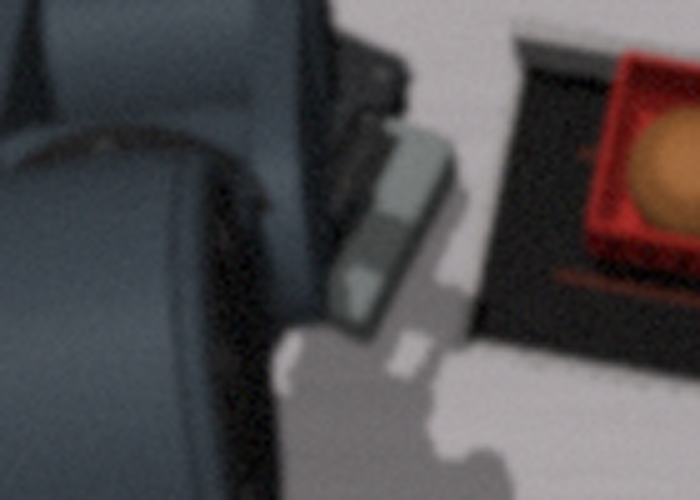

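Force is moderate and consistent with the knob just starting to move, with friction as it rises. I'll push on slowly.

Call:
drive_tool(plan=[{"offset":[0.3,0,0],"delta_rot":[0,0,0],"jaw":0},{"offset":[0.5,0,0],"delta_rot":[0,0,0],"jaw":0},{"offset":[0.8,0,0],"delta_rot":[0,0,0],"jaw":0},{"offset":[1,0,0],"delta_rot":[0,0,0],"jaw":0},{"offset":[1.2,0,0],"delta_rot":[0,0,0],"jaw":0},{"offset":[1.4,0,0],"delta_rot":[0,0,0],"jaw":0},{"offset":[1.6,0,0],"delta_rot":[0,0,0],"jaw":0},{"offset":[1.6,0,0],"delta_rot":[0,0,0],"jaw":0}])

```text
time: 13.47
position: [0.5566, 0.1772, 0.0981]
tool_rot: [0.975, -0.22, -0.005, 0.0]
ft_force: [-9.2, 3.7, 10.8]
grip_width: 0.0003
```

Run:
```python
from h import *
o=get_obs();print(o['position'],o['ft_force'],o['moment'])
a=camera("scene")[150:300,280:440];cv2.imwrite("pics/s9.png",cv2.resize(a,None,fx=4,fy=4,interpolation=2)[:,:,::-1])
```

```text
[0.55661422 0.17724891 0.09808773] [-9.15359054  3.71376718 10.84030461] [0.54114729 1.55463593 0.01391854]
```

View pics/s9.png

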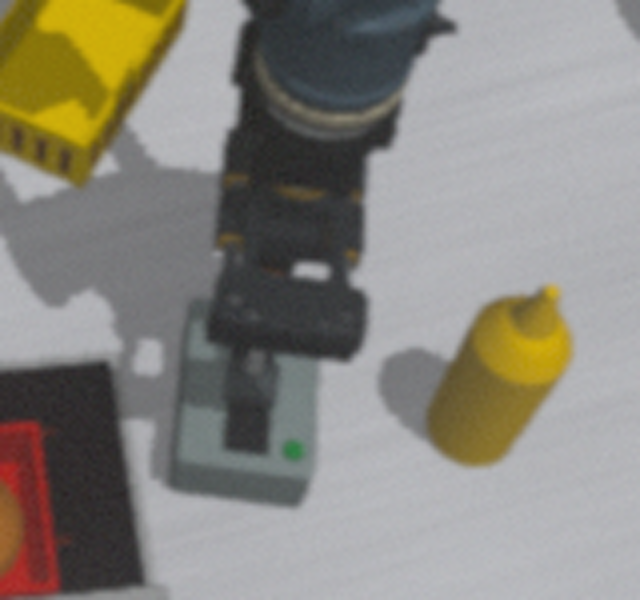

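Call:
drive_tool(plan=[{"offset":[0.2,0,-0.3],"delta_rot":[0,0,0],"jaw":0},{"offset":[0.5,0,-0.5],"delta_rot":[0,0,0],"jaw":0},{"offset":[0.8,0,-0.6],"delta_rot":[0,0,0],"jaw":0},{"offset":[1.1,0,-0.7],"delta_rot":[0,0,0],"jaw":0},{"offset":[1.4,0,-0.7],"delta_rot":[0,0,0],"jaw":0},{"offset":[1.7,0,-0.8],"delta_rot":[0,0,0],"jaw":0},{"offset":[2,0,-0.8],"delta_rot":[0,0,0],"jaw":0},{"offset":[2,0,-0.8],"delta_rot":[0,0,0],"jaw":0}])

```text
time: 14.18
position: [0.5816, 0.1667, 0.1057]
tool_rot: [0.975, -0.221, 0.002, -0.0]
ft_force: [-0.4, 0.2, 0.1]
grip_width: 0.0006
```

Run:
```python
from h import *
o=get_obs();print(o['position'],o['ft_force'],o['moment'])
a=camera("scene")[150:300,280:440];cv2.imwrite("pics/s10.png",cv2.resize(a,None,fx=4,fy=4,interpolation=2)[:,:,::-1])
```

```text
[0.58159518 0.16674145 0.10573612] [-0.3925061   0.1612223   0.14315626] [-0.03710111  0.07157937 -0.0486931 ]
```

View pics/s10.png

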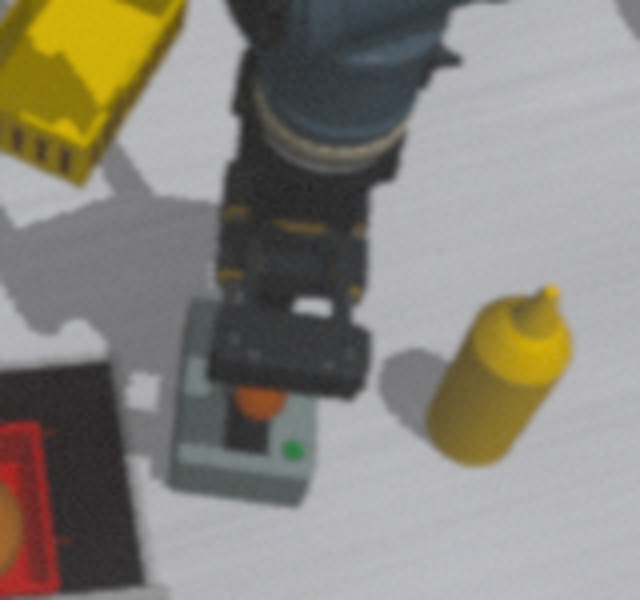

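The lever snapped over: force is about 0 and the knob shows on the green side at (262,400). I'll retreat backwards, then up.

Call:
drive_tool(plan=[{"offset":[-1,0,0],"delta_rot":[0,0,0],"jaw":0},{"offset":[-2.5,0,0],"delta_rot":[0,0,0],"jaw":0},{"offset":[-4,0,0],"delta_rot":[0,0,0],"jaw":0},{"offset":[-5.5,0,-1],"delta_rot":[0,0,0],"jaw":0},{"offset":[-7,0,-3],"delta_rot":[0,0,0],"jaw":0},{"offset":[-8,0,-6],"delta_rot":[0,0,0],"jaw":0},{"offset":[-9,0,-9],"delta_rot":[0,0,0],"jaw":0},{"offset":[-10,0,-12],"delta_rot":[0,0,0],"jaw":0}])

```text
time: 14.9
position: [0.4872, 0.2108, 0.2263]
tool_rot: [0.975, -0.22, -0.001, 0.0]
ft_force: [0.4, 0.8, 0.5]
grip_width: 0.0004
```

Run:
```python
from h import *
go([.33,.33,.23],-25.5)
```

```text
offset [-19.32  -4.01  -0.35] rot [0.1 0.1 0.1]
```

Call:
drive_tool(plan=[{"offset":[-2.5,-1,0],"delta_rot":[0,0,0],"jaw":0},{"offset":[-5,-2,0],"delta_rot":[0,0,0],"jaw":0},{"offset":[-7.5,-3,0],"delta_rot":[0,0,0],"jaw":0},{"offset":[-10,-5,0],"delta_rot":[0,0,0],"jaw":0},{"offset":[-12,-7,0],"delta_rot":[0,0,0],"jaw":0},{"offset":[-14,-9,0],"delta_rot":[0,0,0],"jaw":0},{"offset":[-15,-11,0],"delta_rot":[0,0,0],"jaw":0},{"offset":[-15,-11,0],"delta_rot":[0,0,0],"jaw":0}])

```text
time: 15.57
position: [0.3997, 0.3779, 0.2257]
tool_rot: [0.976, -0.218, 0.0, -0.001]
ft_force: [0.9, -0.0, -0.2]
grip_width: 0.0001
```

Run:
```python
from h import *
a=camera("scene");cv2.imwrite("pics/scene11.png",a[:,:,::-1]);cv2.imwrite("pics/s11.png",cv2.resize(a[180:330,180:380],None,fx=4,fy=4,interpolation=2)[:,:,::-1])
a=camera("top");cv2.imwrite("pics/top11.png",a[:,:,::-1]);cv2.imwrite("pics/t11.png",cv2.resize(a[125:285,160:380],None,fx=3.6,fy=3.6,interpolation=2)[:,:,::-1])
```

```text
(no output)
```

View pics/t11.png

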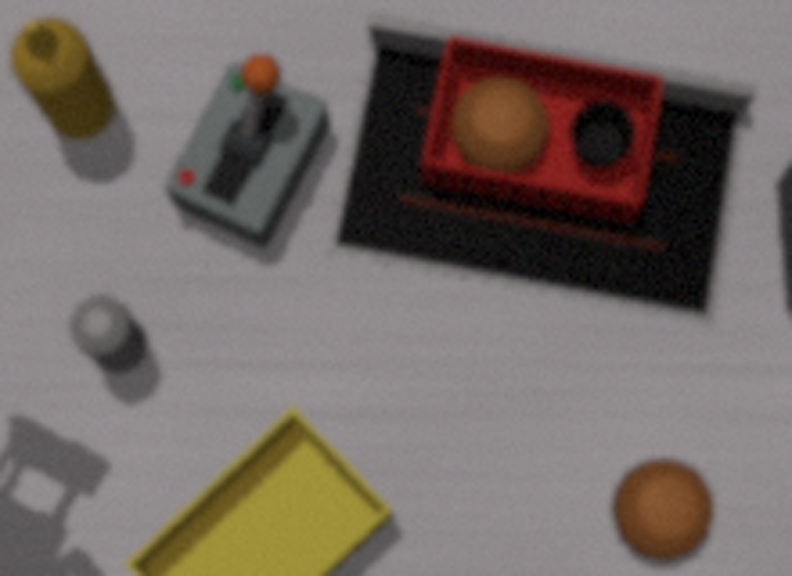

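View pics/s11.png

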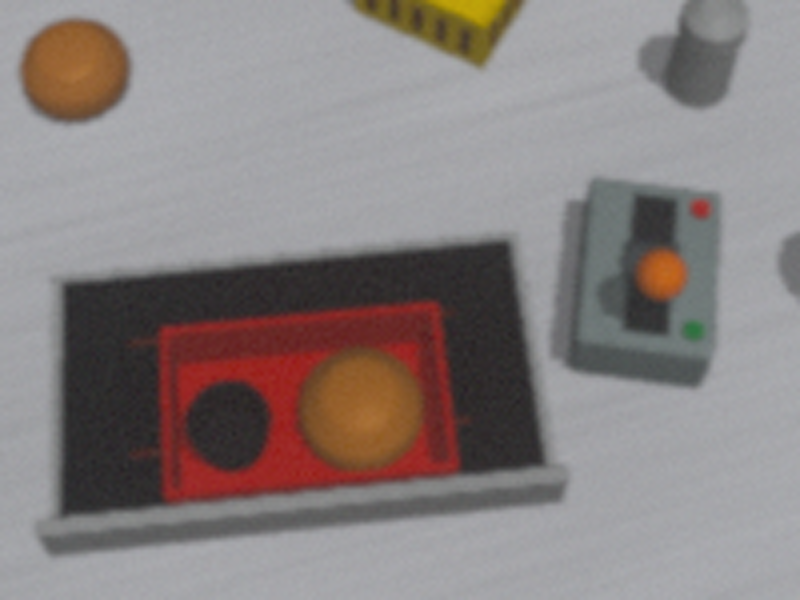

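View pics/top11.png

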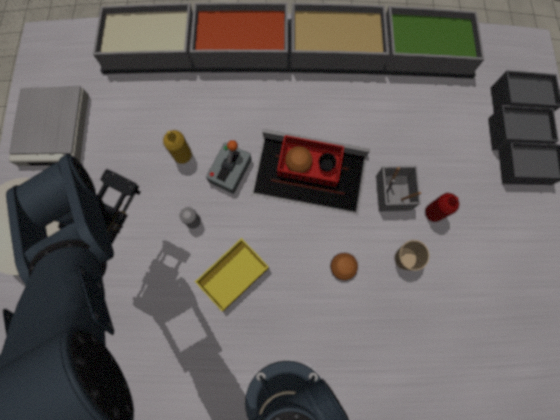

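Run:
```python
from h import *
np.set_printoptions(precision=4,suppress=True)
T=lambda l:[((x+.5)/3.6-.5+160,(y+.5)/3.6-.5+125) for x,y in l]
S=lambda l:[((x+.5)/4-.5+180,(y+.5)/4-.5+180) for x,y in l]
u=np.array([np.cos(.185),-np.sin(.185)])
for n,f,rim,rail in(("top",T,[(450,40),(662,80)],[(375,45),(748,112)]),("scene",S,[(458,471),(165,502)],[(560,466),(42,521)])):
  a=plane(n,f(rim),.05)[:,:2];b=plane(n,f(rail),.04)[:,:2]
  print(n,a,np.linalg.norm(a[1]-a[0]),'yaw diff',np.arctan2(*(a[1]-a[0]))-np.arctan2(*(b[1]-b[0])),a@u,b@u)
r=[(p,d[0]) for p,d in (rays("top",T([(261,74)])),rays("scene",S([(662,274)])))]
k=tri(*r);print('knob',k,(k[:2]-[.599,.1586])@[.903,-.43])
```

```text
top [[ 0.6787  0.0102]
 [ 0.6498 -0.1453]] 0.1581192303570998 yaw diff 0.009807302104999138 [0.6652 0.6655] [0.6544 0.6575]
scene [[ 0.6876  0.0119]
 [ 0.6592 -0.1446]] 0.15906914602857267 yaw diff 0.00017785912080148236 [0.6737 0.6745] [0.6733 0.6749]
knob [0.6312 0.1434 0.1056] 0.035677624891998425
```

```bash
python3 -c "
from rig import *
print(hand_in())"
```

```text
the job is handed in; nothing more can be done
None
```

I pushed the red basket with the open fingers onto the warming plate until it stopped against the back rail, then flipped the lever with the closed fingers and moved clear. I handed in at about 15.7 s.

- **Basket:** at the end of the push the force rose from about 2 to 10 N along the push with no further advance, so it was against the rail. In the last scene view the far rim lies on the rail face within about 1 mm and is parallel to within 0.001 rad. The top view disagrees slightly. It puts the rim 8–11 mm beyond the rail line, which is impossible with a fixed rail; I put it down to a blurred rail edge and calibration. It gives a yaw difference of 0.010 rad.
- **Food:** the bun and dip cup are both still in the basket.
- **Lever:** the knob measures 36 mm to the on side, against 37 mm expected, and the contact force dropped to zero when it snapped over.
- **Forces:** pushing the lever took more than expected, briefly about 19 N at the tool. That is below the limits.
- **Bystanders:** the shaker, bottles, caddy, paper cup, yellow basket and loose bun look unmoved in the final top view; I compared them by eye only.

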